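Put the double lid on the rice pot and take off only the outer lid

ROBOT

A 6-joint arm with a two-finger parallel gripper is mounted at the origin on a cart in front of the work surface, level with it; the furniture and walls round the work are solid. World frame = base frame: x ahead of the robot, y to its left, z up, the work surface at z = 0. Lengths are in mm, angles in degrees, forces in N, time in s.
With the tool pointing down it reaches from about 300 to 750 mm from the base axis. Payload 8.5 kg.
Tool frame: the origin (TCP) lies at the very end of the fingers, on their centre line; the grasp point (between the pads) lies grip_depth behind it (grip_depth is the distance from the TCP to the grasp point, in mm); z points along the fingers, y is the direction in which the jaws open and shut (so a half turn about z gives the same grasp; the last joint's range is limited). The gripper opens to 88 mm and grips with 3 to 60 N. Pads are 18 mm wide; open, the fingers measure 123 mm over their backs; the gripper's body (75 mm by 187 mm) begins 45 mm behind the grasp point.
Start: joints at [57.565, 21.807, 74.336, -0, 83.858, -12.336], TCP at [188.998, 516.488, 238.748] pointing down, gripper open.
Joint ranges: [-178.18, 178.18], [-50.72, 133.34], [12.68, 142.11], [-81.47, 261.47], [9.98, 163.14], [-165.26, 165.26]. Speed limits (degrees/s): [136.94, 136.94, 180, 180, 180, 180].

INTERFACE

Orientations are given as a 3x3 rotation matrix whose columns are the frame's x, y, z axes.
In Python, from station import sense, get_image, close_job, grip_depth gives the robot as it stands. The module is installed in compiled form; this text tells all that it offers.
- The arm moves only by the tool move_arm, never from a script. Its argument "moves" is a list of rows, each an object of numbers: "dx", "dy", "dz": the shift along the world's x, y, z in m; "wx", "wy", "wz": the turn, a rotation vector about the world's x, y, z in rad. A call has 1 to 8 rows; each row shifts and turns the commanded pose from where the row before left it; what a row does not reach is not made up. A row lasts 1/12 s, in which the tool goes at most 41.7 mm and 7.16 degrees, less where a joint would pass 70% of its speed; a pose out of reach is approached as far as the arm can. A call is refused whole if a number of a shift passes 0.0417 or a number of a turn 0.125, either way. A call with a gripper value outside its range is refused whole. "jaw" is the closure in counts, from 0 (fully open) to 255 (shut), set as the call begins (left out, the last holds). The fingers move at their own pace and stop on an object; "grip_force" is the grip in N (left out, the last holds). Time passes only in rows, so rows that do not move let the fingers close. It gives the time, the measured TCP pose, the force and the opening at its end, in the units of the state.
- sense(): the state, without advancing time (a new reading comes with each control period).
- get_image(name): name is "scene" or "top" or "wrist"; returns a dict with "frame" (400x640x3 uint8, red, green, blue), "K" (3x3 intrinsics, pixels), "world_to_cam" (4x4, takes a point from world to camera coordinates). Camera axes: x right, y down, z forward; pixel columns grow to the right and rows downward; lengths in mm; the calibration is good to about 2 mm. A picture is of the moment at which its call begins. There is no depth.
- close_job(): hands the job in, once; it reports no verdict.
The state is a dict: "t": time; "joint_pos": joint angles; "qvel": joint speeds; "joint_efforts": joint torques, N m; "eef_pos": TCP position; "orientation": TCP orientation; "wrist_force": force on the tool from outside, world axes, zero at the start; "ft_torque": the same for the moment, N m; "width": finger opening in mm.
Only numpy, scipy, OpenCV 4.12 (cv2) and the standard library are available. Lean on these libraries where they do the work, as an engineer would, in place of code of your own. Each camera call takes 0.05 s, during which the arm holds its last target.

TASK

The rice pot's double lid has been washed and stands nested on the draining board: carry the nested pair by the tall wooden knob of the inner lid, lower it gently onto the open rice pot so that the inner lid is fully seated in its mouth with the outer lid still over it, and let go of the knob. Then take the outer lid by its collar and lift it straight off on its own, leaving the inner lid seated and undisturbed. Finish while still holding the outer lid up in the air, wholly clear above the inner lid's knob; do not put it down, and leave the honey jar, soap bottle and pepper mill alone.

Things in the scene. Friction and masses are not known exactly. Their poses are not given: they have to be found in the camera images.
- pot: Open round white rice pot on the cooktop, 144 mm in diameter, 95 mm high, 1.8 kg, mouth 132 mm wide, wall 6 mm, with two loop lugs at its own +y and -y sides reaching 98 mm from the axis, about 62 mm up. Origin at the centre of its underside, z up.
- pot_mouth (a point): Centre of the pot's mouth at rim height, 95 mm above its underside; z up.
- inner_lid: White inner lid with a wooden knob, about 0.35 kg. Origin: centre of its underside, z up. Plug 14 mm deep, tapering from 124 mm to 110 mm diameter at the foot (4 mm play in the pot's mouth); flange 142 mm wide, 6 mm thick, whose underside lands on the pot's rim; on the axis a round upright knob, 18 mm diameter, from 20 to 82 mm height. It starts standing on its plug under the outer lid.
- knob (a point): On the inner lid's axis, 68 mm above its underside: centre of the part of the knob that shows above the outer lid's collar while nested (14 mm below the knob's top, 14 mm above the collar's top). z up the knob. With the inner lid seated it is 54 mm above the pot's mouth point. Lifting the knob lifts both lids: the outer rests on the inner's flange.
- outer_lid: White outer lid, about 0.25 kg: upside-down dish 164 mm wide, its 4 mm skirt (156 mm inside) hanging round the inner lid's flange. Origin: centre of the skirt's lower edge, z up; nested, 8 mm above the inner lid's underside. Top face 17 to 20 mm up; round open collar in the middle, 34 mm outside, 24 mm inside, 20 to 46 mm up, with the knob standing through it (3 mm play).
- collar (a point): Middle of the outer lid's collar, on its axis, 33 mm above the skirt's lower edge, 13 mm below the collar's top, 13 mm above the top face; z up. While nested it is 27 mm below the knob point (knob's top 41 mm above this point). Gripping the collar from outside lifts the outer lid alone. Seated on the pot, the skirt hangs 6 mm below the rim, outside it.
- honey: Glass honey jar with a dark lid, 65 mm wide, 86 mm high, on the draining board; bystander. Origin at its underside.
- soap: Amber washing-up bottle, 48 x 66 x 199 mm; bystander. Origin at its underside.
- mill: Wooden pepper mill, 58 mm wide, 170 mm high, on the cooktop; bystander. Origin at its underside.

How it is judged (in metres and radians):
On the way, in this order (a step that is already met when the one before it is completed fails the run):
1. the nested pair is lifted off the draining board together (height (world z) of inner_lid above 0.04 m and z of collar in the frame of knob below -0.021 m and contact force between the fingers and inner_lid above 0.5 N), for 0.1 s.
2. the inner lid is seated in the pot's mouth with the outer lid still over it, and the knob is let go (z of knob in the frame of pot_mouth between 0.048 and 0.058 m and horizontal distance between knob and pot_mouth below 0.008 m and angle between knob's own z axis and vertical below 0.07 rad and z of collar in the frame of knob below -0.021 m and contact force between the fingers and inner_lid below 0.1 N), for 0.2 s.
At the end, for the whole second after the job is handed in: Inner lid seated in the upright pot (flange within 6 mm of the rim, centred within 8 mm, tilt under 0.07 rad), not touched by the fingers; the fingers hold the outer lid still, tilt under 0.35 rad, skirt at least 8 mm above the top of the knob, touching neither inner lid nor pot (z of knob in the frame of pot_mouth between 0.048 and 0.058 m and horizontal distance between knob and pot_mouth below 0.008 m and angle between knob's own z axis and vertical below 0.07 rad and contact force between the fingers and inner_lid below 0.1 N and z of collar in the frame of knob above 0.055 m and angle between collar's own z axis and vertical below 0.35 rad and contact force between the fingers and outer_lid above 1 N and contact force between outer_lid and inner_lid below 0.05 N and contact force between outer_lid and pot below 0.05 N and linear speed of outer_lid below 0.03 m/s and linear speed of inner_lid below 0.02 m/s and angle between pot's own z axis and vertical below 0.05 rad); the arm keeps its last pose, push and grip.
It fails at once if the outer lid comes more than 10 mm off the inner lid while the inner lid is not seated in the pot, or the inner lid is lifted, shifted or tilted out of its seat as the outer lid comes off (z of collar in the frame of knob above -0.017 m and not (z of knob in the frame of pot_mouth between 0.048 and 0.058 m and horizontal distance between knob and pot_mouth below 0.008 m and angle between knob's own z axis and vertical below 0.07 rad)).
It fails at once if the lid pair is dropped (falling faster than 0.35 m/s, out of the fingers) instead of lowered (contact force between the fingers and inner_lid below 0.1 N and linear speed of inner_lid above 0.35 m/s).
It fails at once if the pair is slammed onto the pot (over 60 N) (contact force between inner_lid and pot above 60 N).
It fails at once if the pot is pushed more than 40 mm from where it stood (distance of pot from where it was at the start of the episode above 0.04 m).
It fails at once if the honey jar, soap bottle or pepper mill is moved more than 30 mm or knocked over (distance of any of honey, soap, mill from where it was at the start of the episode above 0.03 m or angle between any of honey, soap, mill's own z axis and vertical above 0.3 rad).
It also fails if it takes over 51 s, if anything falls off the work surface, if the arm or the gripper's body presses on something with over 40 N, if the wrist force passes 120 N, or if a joint passes its speed limit or range.

## Working session

There is one attempt and no reset: what is moved stays moved. The work goes in short steps, Python scripts to look and compute and a tool call to move; the robot and the scene stay as the last step left them, time stands still between calls to the robot, and variables do not carry over. Pictures are saved under pics/ and viewed, and the job is handed in when it is done.

Besides the shell and the picture viewer there is one more tool, called after "Call:" as name([rows], argument=value, ...), one row to a line, values as JSON. move_arm: Moves the arm, as the interface text tells. Its arguments: {"type":"object","properties":{"moves":{"type":"array","items":{"type":"object","properties":{"dx":{"type":"number"},"dy":{"type":"number"},"dz":{"type":"number"},"wx":{"type":"number"},"wy":{"type":"number"},"wz":{"type":"number"}}}},"jaw":{"type":"number"},"grip_force":{"type":"number"}},"required":["moves"]}

```bash
mkdir -p pics; cat > h.py <<'E'
import numpy as np, cv2
from station import sense,get_image,close_job,grip_depth
def grab(n,tag):
    d=get_image(n); cv2.imwrite(f'pics/{tag}.png',cv2.cvtColor(np.asarray(d['frame']),cv2.COLOR_RGB2BGR)); 
    np.savez(f'pics/{tag}.npz',**{k:np.asarray(v) for k,v in d.items()}); return d
def ray(d,u,v,z):
    K=np.array(d['K']);T=np.array(d['world_to_cam']);R=T[:3,:3];t=T[:3,3]
    c=-R.T@t; r=R.T@np.linalg.solve(K,[u,v,1.]); return c+r*(z-c[2])/r[2]
def proj(d,p):
    K=np.array(d['K']);T=np.array(d['world_to_cam']);q=K@(T[:3,:3]@np.array(p,float)+T[:3,3]);return q[:2]/q[2]
E
python3 - <<'E'
from h import *
s=sense();print({k:np.round(v,3).tolist() for k,v in s.items()});print(grip_depth if not callable(grip_depth) else grip_depth())
for n in("scene","top","wrist"):
    d=grab(n,n+'0');T=np.array(d['world_to_cam']);print(n,np.round(-T[:3,:3].T@T[:3,3]),np.round(T[:3,:3],2).tolist())
E
```

```text
{'t': 0.0, 'joint_pos': [57.566, 21.84, 74.385, 0.001, 83.855, -12.337], 'qvel': [-0.038, -0.058, 0.084, -0.031, -0.139, -0.012], 'joint_efforts': [0.0, -43.793, -22.456, 0.071, 0.035, -0.0], 'eef_pos': [188.846, 516.272, 238.15], 'orientation': [[-0.939, 0.344, -0.001], [0.344, 0.939, -0.001], [0.0, -0.001, -1.0]], 'wrist_force': [-0.052, 0.471, -0.08], 'ft_torque': [-0.031, -0.037, -0.002], 'width': 88.216}
18.700000000000003
scene [  14. -586.  582.] [[0.64, -0.77, -0.03], [-0.41, -0.31, -0.86], [0.65, 0.56, -0.51]]
top [ 472.  -95. 1078.] [[-0.01, -1.0, -0.0], [-0.99, 0.01, -0.13], [0.13, 0.0, -0.99]]
wrist [114. 543. 384.] [[0.34, 0.94, -0.0], [0.89, -0.33, 0.31], [0.29, -0.11, -0.95]]
```

View pics/scene0.png

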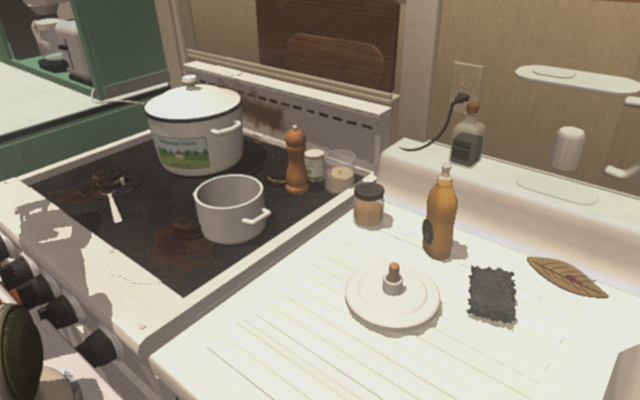

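View pics/top0.png

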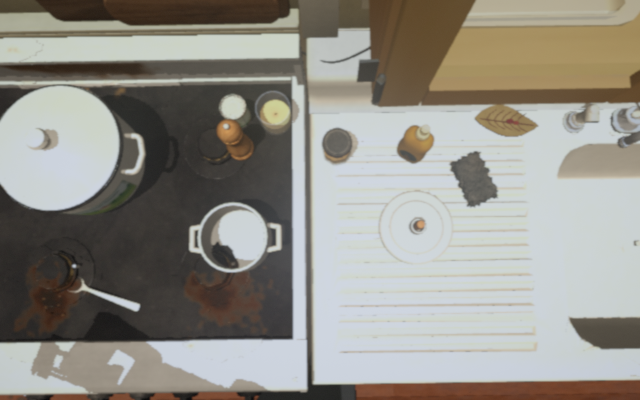

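View pics/wrist0.png

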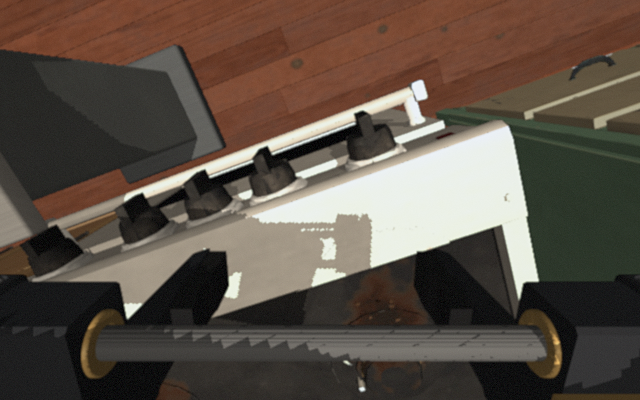

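```bash
python3 - <<'E'
from h import *
t=cv2.imread('pics/top0.png');s=cv2.imread('pics/scene0.png')
cv2.imwrite('pics/c1.png',np.hstack([cv2.resize(t[185:285,180:290],None,fx=3.6,fy=3.6,interpolation=2),cv2.resize(t[185:285,365:465],None,fx=3.6,fy=3.6,interpolation=2)]))
cv2.imwrite('pics/c2.png',np.hstack([cv2.resize(s[165:255,180:280],None,fx=3.8,fy=3.8,interpolation=2),cv2.resize(s[250:340,340:445],None,fx=3.8,fy=3.8,interpolation=2)]))
E
```

```text
(no output)
```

View pics/c1.png

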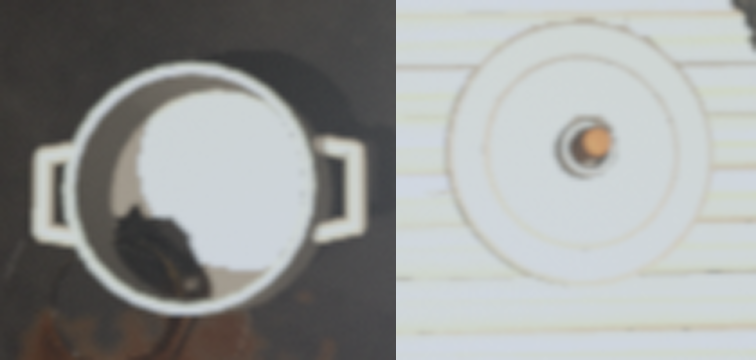

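View pics/c2.png

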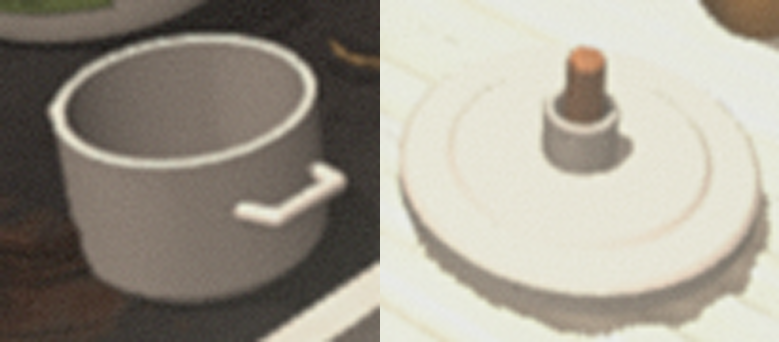

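```bash
cat >> h.py <<'E'
def tri(d1,p1,d2,p2):
    A=[];b=[]
    for d,p in((d1,p1),(d2,p2)):
        P=np.array(d['K'])@np.array(d['world_to_cam'])[:3]
        for i in(0,1):
            r=p[i]*P[2]-P[i];A.append(r[:3]/np.linalg.norm(r[:3]));b.append(-r[3]/np.linalg.norm(r[:3]))
    x,res,_,_=np.linalg.lstsq(np.array(A),np.array(b),rcond=None);return x,res
E
python3 - <<'E'
from h import *
T=np.load('pics/top0.npz');S=np.load('pics/scene0.npz')
print('pot tri',tri(T,(232.7,237.2),S,(228.1,191.2)))
print('lid skirtish',ray(T,415.8,227.2,8+8),'knobtop',ray(T,420.4,224.2,82))
f=T['frame'].astype(int);m=((f[...,0]-f[...,2])>50);m[:210]=0;m[240:]=0;m[:,:405]=0;m[:,435:]=0
v,u=np.nonzero(m);print('knob mask',u.mean(),v.mean(),len(u),u.min(),u.max(),v.min(),v.max())
f=S['frame'].astype(int)
# knob top in scene
print('knob top tri',tri(T,(420.4,224.2),S,(340+586/3.8-.4,250+56/3.8-.4)))
# rim radius check
for z in(85,95,105):
  a=ray(T,180+64/3.6-.4,237.2,z);b=ray(T,180+317/3.6-.4,237.2,z);c=ray(T,232.7,237.2,z);print(z,np.linalg.norm(a-b),c)
a=ray(T,365+51/3.6-.4,227.2,18);b=ray(T,365+316/3.6-.4,227.2,18);print('lid dia',np.linalg.norm(a-b))
print('lugs',ray(T,180+33/3.6,237,62),ray(T,180+367/3.6,237,62))
for n,p in(('L',(180+45/3.6,185+195/3.6)),('R',(180+352/3.6,185+188/3.6))):print(n,ray(T,*p,62))
E
```

```text
pot tri (array([531.90356195, 106.0140594 ,  93.85536839]), array([0.01955609]))
lid skirtish [ 553.26334245 -285.51364296   16.        ] knobtop [ 554.35240152 -283.53859363   82.        ]
knob mask 420.0 224.0 45 417 423 221 227
knob top tri (array([ 586.78982091, -355.82177093,   89.64086948]), array([12432.88854467]))
85 146.13956220005838 [532.5180561  107.76200936  85.        ]
95 144.66829210791605 [531.90875261 105.71651392  95.        ]
105 143.19702201577374 [531.29944912 103.67101848 105.        ]
lid dia 163.36148646381625
lugs [535.63766318 205.122616    62.        ] [532.88238429   7.74602593  62.        ]
L [530.93628979 197.91522413  62.        ]
R [532.53423268  16.60363841  62.        ]
```

```bash
python3 - <<'E'
from h import *
T=np.load('pics/top0.npz');S=np.load('pics/scene0.npz')
print('knob top tri',tri(T,(420.2,224.0),S,(340+206/3.8-.4,250+54/3.8-.4)))
print('soap',ray(T,424,131,199),ray(T,412,148,100),'honey',ray(T,337,137,86),'mill',ray(T,227,126,170))
E
```

```text
knob top tri (array([ 555.39677909, -284.06529136,   80.38845785]), array([1.19295276]))
soap [ 721.27957531 -275.14684791  199.        ] [ 713.08391587 -268.79846042  100.        ] honey [ 742.90388396 -112.30924786   86.        ] mill [745.31248812 104.37714978 170.        ]
```

Call:
move_arm([
  {"dx":0.013,"dy":-0.0286},
  {"dx":0.013,"dy":-0.0286},
  {"dx":0.013,"dy":-0.0286},
  {"dx":0.013,"dy":-0.0286},
  {"dx":0.013,"dy":-0.0286},
  {"dx":0.013,"dy":-0.0286},
  {"dx":0.013,"dy":-0.0286},
], jaw=0)

```text
validation failed for argument at $.mo...
```

Call:
move_arm([
  {"dx":0.013,"dy":-0.0286,"dz":0.0,"wx":0.0,"wy":0.0,"wz":0.0},
  {"dx":0.013,"dy":-0.0286,"dz":0.0,"wx":0.0,"wy":0.0,"wz":0.0},
])

```text
t: 0.32
eef_pos: [214.7, 459.0, 238.1]
orientation: [[-0.94, 0.341, -0.001], [0.341, 0.94, -0.001], [0.0, -0.001, -1.0]]
wrist_force: [0.6, -0.1, -0.1]
width: 88.5
```

Call:
move_arm([
  {"dx":0.013,"dy":-0.0286,"dz":0,"wx":0,"wy":0,"wz":0},
  {"dx":0.013,"dy":-0.0286,"dz":0,"wx":0,"wy":0,"wz":0},
  {"dx":0.013,"dy":-0.0286,"dz":0,"wx":0,"wy":0,"wz":0},
  {"dx":0.013,"dy":-0.0286,"dz":0,"wx":0,"wy":0,"wz":0},
  {"dx":0.013,"dy":-0.0286,"dz":0,"wx":0,"wy":0,"wz":0},
  {"dx":0.013,"dy":-0.0286,"dz":0,"wx":0,"wy":0,"wz":0},
  {"dx":0.013,"dy":-0.0286,"dz":0,"wx":0,"wy":0,"wz":0},
  {"dx":0.013,"dy":-0.0286,"dz":0,"wx":0,"wy":0,"wz":0},
])

```text
t: 0.98
eef_pos: [319.2, 229.1, 238.7]
orientation: [[-0.939, 0.343, -0.0], [0.343, 0.939, -0.0], [0.0, -0.0, -1.0]]
wrist_force: [1.2, 0.5, -0.1]
width: 88.0
```

Call:
move_arm([
  {"dx":0.013,"dy":-0.0286,"dz":0,"wx":0,"wy":0,"wz":0},
  {"dx":0.013,"dy":-0.0286,"dz":0,"wx":0,"wy":0,"wz":0},
  {"dx":0.013,"dy":-0.0286,"dz":0,"wx":0,"wy":0,"wz":0},
  {"dx":0.013,"dy":-0.0286,"dz":0,"wx":0,"wy":0,"wz":0},
  {"dx":0.013,"dy":-0.0286,"dz":0,"wx":0,"wy":0,"wz":0},
  {"dx":0.013,"dy":-0.0286,"dz":0,"wx":0,"wy":0,"wz":0},
  {"dx":0.013,"dy":-0.0286,"dz":0,"wx":0,"wy":0,"wz":0},
  {"dx":0.013,"dy":-0.0286,"dz":0,"wx":0,"wy":0,"wz":0},
])

```text
t: 1.65
eef_pos: [423.2, 0.1, 238.7]
orientation: [[-0.939, 0.344, -0.0], [0.344, 0.939, 0.0], [0.0, 0.0, -1.0]]
wrist_force: [0.6, 0.0, -0.1]
width: 87.9
```

Call:
move_arm([
  {"dx":0.013,"dy":-0.0286,"dz":0,"wx":0,"wy":0,"wz":0},
  {"dx":0.013,"dy":-0.0286,"dz":0,"wx":0,"wy":0,"wz":0},
  {"dx":0.013,"dy":-0.0286,"dz":0,"wx":0,"wy":0,"wz":0},
  {"dx":0.013,"dy":-0.0286,"dz":0,"wx":0,"wy":0,"wz":0},
  {"dx":0.013,"dy":-0.0286,"dz":0,"wx":0,"wy":0,"wz":0},
  {"dx":0.013,"dy":-0.0286,"dz":0,"wx":0,"wy":0,"wz":0},
  {"dx":0.013,"dy":-0.0286,"dz":0,"wx":0,"wy":0,"wz":0},
  {"dx":0.013,"dy":-0.0286,"dz":0,"wx":0,"wy":0,"wz":0},
])

```text
t: 2.32
eef_pos: [527.3, -228.6, 238.4]
orientation: [[-0.939, 0.344, -0.0], [0.344, 0.939, 0.0], [0.001, 0.0, -1.0]]
wrist_force: [-0.0, -0.1, -0.1]
width: 88.2
```

Call:
move_arm([
  {"dx":0.013,"dy":-0.0286,"dz":0,"wx":0,"wy":0,"wz":0},
  {"dx":0.013,"dy":-0.0286,"dz":0,"wx":0,"wy":0,"wz":0},
  {"dx":0,"dy":0,"dz":0,"wx":0,"wy":0,"wz":0},
  {"dx":0,"dy":0,"dz":0,"wx":0,"wy":0,"wz":0},
  {"dx":0,"dy":0,"dz":0,"wx":0,"wy":0,"wz":0},
])

```text
t: 2.73
eef_pos: [552.7, -283.8, 238.4]
orientation: [[-0.939, 0.344, -0.001], [0.344, 0.939, 0.001], [0.001, 0.001, -1.0]]
wrist_force: [-0.5, 0.5, 0.2]
width: 88.1
```

```bash
python3 - <<'E'
from h import *
d=grab('wrist','w1');s=sense();print(s['t'],s['eef_pos'],s['joint_pos'],proj(d,[554.5,-284,82]),proj(d,np.array(s['eef_pos'])))
E
```

```text
2.7833 [ 552.73577589 -283.40950775  238.73346613] [-3.80530877e+01  2.91417768e+01  6.20715463e+01  7.69410338e-03
  8.88223667e+01 -1.07990094e+02] [321.87166707 186.3018086 ] [322.74626279 268.76168807]
```

View pics/w1.png

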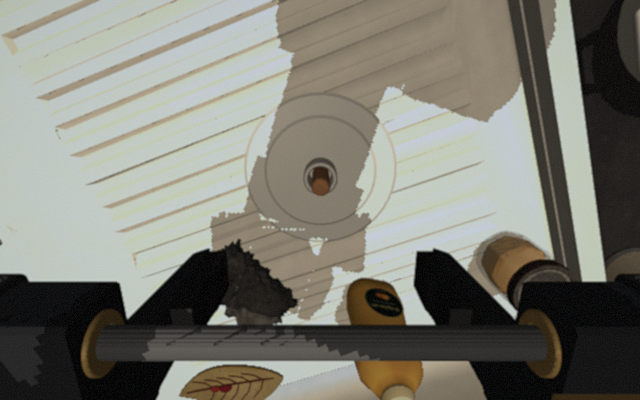

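```bash
python3 - <<'E'
from h import *
d=np.load('pics/w1.npz');f=d['frame'].astype(int);m=(f[...,0]-f[...,2]>35);m[:150]=0;m[205:]=0;m[:,295:]&=True;m[:,:300]=0;m[:,340:]=0
v,u=np.nonzero(m);print(u.min(),u.max(),v.min(),v.max(),len(u))
for p in((320,187),(320.5,186)):print(ray(d,*p,82))
im=cv2.imread('pics/w1.png')[150:210,290:350];cv2.imwrite('pics/c3.png',cv2.resize(im,None,fx=8,fy=8,interpolation=2))
E
```

```text
312 328 177 194 245
[ 554.53184298 -285.81253416   82.        ]
[ 553.80961688 -285.06678222   82.        ]
```

View pics/c3.png

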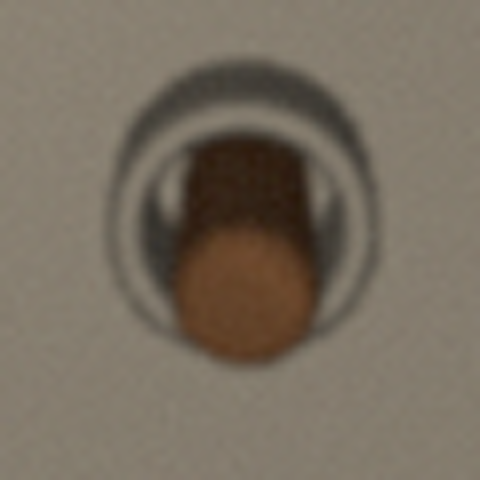

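Call:
move_arm([
  {"dx":0.0013,"dy":-0.0004,"dz":-0.025,"wx":0,"wy":0,"wz":0},
  {"dx":0,"dy":0,"dz":-0.03,"wx":0,"wy":0,"wz":0},
  {"dx":0,"dy":0,"dz":-0.03,"wx":0,"wy":0,"wz":0},
  {"dx":0,"dy":0,"dz":-0.03,"wx":0,"wy":0,"wz":0},
  {"dx":0,"dy":0,"dz":-0.03,"wx":0,"wy":0,"wz":0},
  {"dx":0,"dy":0,"dz":-0.02,"wx":0,"wy":0,"wz":0},
  {"dx":0,"dy":0,"dz":-0.0157,"wx":0,"wy":0,"wz":0},
  {"dx":0,"dy":0,"dz":0,"wx":0,"wy":0,"wz":0},
])

```text
t: 3.45
eef_pos: [553.0, -282.7, 55.5]
orientation: [[-0.939, 0.343, -0.004], [0.343, 0.939, 0.003], [0.005, 0.002, -1.0]]
wrist_force: [-0.4, 0.0, -1.1]
width: 88.2
```

Call:
move_arm([
  {"dx":0,"dy":0,"dz":0,"wx":0,"wy":0,"wz":0},
  {"dx":0,"dy":0,"dz":0,"wx":0,"wy":0,"wz":0},
  {"dx":0,"dy":0,"dz":0,"wx":0,"wy":0,"wz":0},
  {"dx":0,"dy":0,"dz":0,"wx":0,"wy":0,"wz":0},
], jaw=140, grip_force=30)

```text
t: 3.78
eef_pos: [554.7, -284.8, 59.4]
orientation: [[-0.939, 0.343, 0.002], [0.343, 0.939, -0.001], [-0.002, -0.001, -1.0]]
wrist_force: [-0.7, -0.1, 0.8]
width: 63.7
```

```bash
python3 - <<'E'
from h import *
d=grab('wrist','w2');d=grab('scene','s2');s=sense();print(s['t'],s['eef_pos'],s['width'])
a=cv2.imread('pics/w2.png');b=cv2.imread('pics/s2.png')[220:345,320:470]
cv2.imwrite('pics/c4.png',np.hstack([cv2.resize(a,(512,320)),cv2.resize(b,(288,320),interpolation=2)]))
E
```

```text
3.8833 [ 554.50666944 -284.81594729   58.86062007] 55.42910888187784
```

View pics/c4.png

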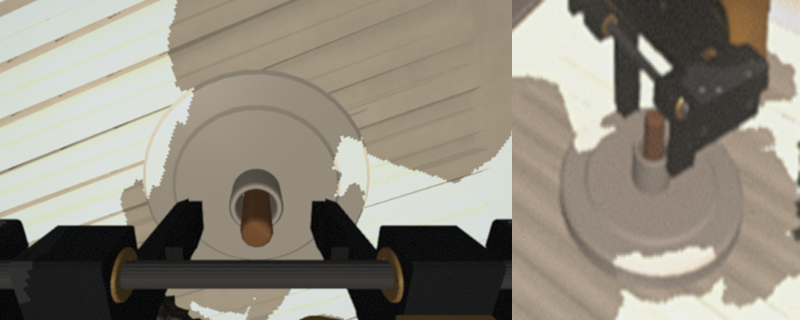

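Call:
move_arm([
  {"dx":0,"dy":0,"dz":0,"wx":0,"wy":0,"wz":0},
  {"dx":0,"dy":0,"dz":0,"wx":0,"wy":0,"wz":0},
  {"dx":0,"dy":0,"dz":0,"wx":0,"wy":0,"wz":0},
  {"dx":0,"dy":0,"dz":0,"wx":0,"wy":0,"wz":0},
  {"dx":0,"dy":0,"dz":0,"wx":0,"wy":0,"wz":0},
  {"dx":0,"dy":0,"dz":0,"wx":0,"wy":0,"wz":0},
  {"dx":0,"dy":0,"dz":0,"wx":0,"wy":0,"wz":0},
  {"dx":0,"dy":0,"dz":0,"wx":0,"wy":0,"wz":0},
], jaw=255, grip_force=40)

```text
t: 4.55
eef_pos: [554.3, -284.8, 58.0]
orientation: [[-0.939, 0.344, -0.0], [0.344, 0.939, 0.0], [0.0, -0.0, -1.0]]
wrist_force: [0.4, -0.9, 0.1]
width: 17.0
```

Call:
move_arm([
  {"dx":0,"dy":0,"dz":0.001,"wx":0,"wy":0,"wz":0},
  {"dx":0,"dy":0,"dz":0.003,"wx":0,"wy":0,"wz":0},
  {"dx":0,"dy":0,"dz":0.006,"wx":0,"wy":0,"wz":0},
  {"dx":0,"dy":0,"dz":0.01,"wx":0,"wy":0,"wz":0},
  {"dx":0,"dy":0,"dz":0.01,"wx":0,"wy":0,"wz":0},
  {"dx":0,"dy":0,"dz":0.01,"wx":0,"wy":0,"wz":0},
  {"dx":0,"dy":0,"dz":0,"wx":0,"wy":0,"wz":0},
])

```text
t: 5.13
eef_pos: [555.2, -285.4, 101.0]
orientation: [[-0.939, 0.344, 0.004], [0.344, 0.939, -0.003], [-0.004, -0.001, -1.0]]
wrist_force: [0.4, -0.3, -5.4]
width: 16.9
```

```bash
python3 - <<'E'
from h import *
d=grab('wrist','w3');d=grab('scene','s3');s=sense();print(s['t'],s['eef_pos'],s['width'],s['wrist_force'])
a=cv2.imread('pics/w3.png');b=cv2.imread('pics/s3.png')[200:345,320:450]
cv2.imwrite('pics/c5.png',np.hstack([cv2.resize(a,(512,320)),cv2.resize(b,(288,320),interpolation=2)]))
E
```

```text
5.2333 [ 554.38601129 -284.78426547   98.69941439] 16.61603905797864 [-0.66085725  0.90518992 -6.44239918]
```

View pics/c5.png

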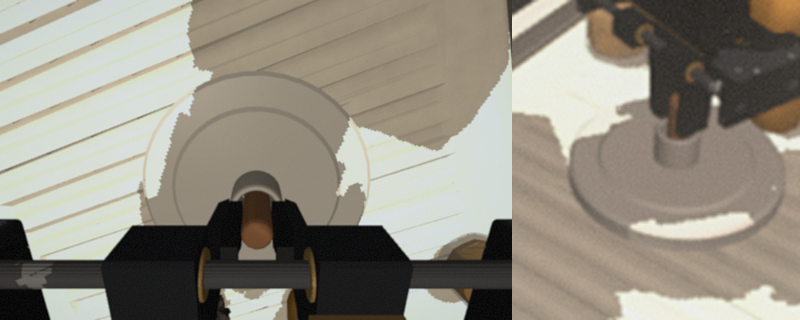

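Call:
move_arm([
  {"dx":0,"dy":0,"dz":0.01,"wx":0,"wy":0,"wz":0},
  {"dx":0,"dy":0,"dz":0.02,"wx":0,"wy":0,"wz":0},
  {"dx":0,"dy":0,"dz":0.02,"wx":0,"wy":0,"wz":0},
  {"dx":0,"dy":0,"dz":0.02,"wx":0,"wy":0,"wz":0},
  {"dx":0,"dy":0,"dz":0.02,"wx":0,"wy":0,"wz":0},
  {"dx":0,"dy":0.01,"dz":0.01,"wx":0,"wy":0,"wz":0},
  {"dx":-0.001,"dy":0.015,"dz":0.01,"wx":0,"wy":0,"wz":0},
  {"dx":-0.001,"dy":0.02,"dz":0,"wx":0,"wy":0,"wz":0},
])

```text
t: 5.9
eef_pos: [552.4, -239.0, 209.5]
orientation: [[-0.939, 0.345, 0.002], [0.345, 0.939, -0.001], [-0.002, -0.0, -1.0]]
wrist_force: [0.7, -0.4, -6.0]
width: 16.9
```

Call:
move_arm([
  {"dx":-0.001,"dy":0.02,"dz":0,"wx":0,"wy":0,"wz":0},
  {"dx":-0.001,"dy":0.02,"dz":0,"wx":0,"wy":0,"wz":0},
  {"dx":-0.001,"dy":0.02,"dz":0,"wx":0,"wy":0,"wz":0},
  {"dx":-0.001,"dy":0.02,"dz":0,"wx":0,"wy":0,"wz":0},
  {"dx":-0.001,"dy":0.02,"dz":0,"wx":0,"wy":0,"wz":0},
  {"dx":-0.001,"dy":0.02,"dz":0,"wx":0,"wy":0,"wz":0},
  {"dx":-0.001,"dy":0.02,"dz":0,"wx":0,"wy":0,"wz":0},
  {"dx":-0.001,"dy":0.02,"dz":0,"wx":0,"wy":0,"wz":0},
])

```text
t: 6.57
eef_pos: [543.2, -77.2, 207.5]
orientation: [[-0.939, 0.343, -0.002], [0.343, 0.939, 0.001], [0.002, 0.0, -1.0]]
wrist_force: [-0.6, -0.0, -4.8]
width: 16.8
```

Call:
move_arm([
  {"dx":-0.002,"dy":0.02,"dz":0,"wx":0,"wy":0,"wz":0},
  {"dx":-0.002,"dy":0.02,"dz":0,"wx":0,"wy":0,"wz":0},
  {"dx":-0.002,"dy":0.02,"dz":0,"wx":0,"wy":0,"wz":0},
  {"dx":-0.002,"dy":0.02,"dz":0,"wx":0,"wy":0,"wz":0},
  {"dx":-0.002,"dy":0.02,"dz":0,"wx":0,"wy":0,"wz":0},
  {"dx":-0.001,"dy":0.015,"dz":0,"wx":0,"wy":0,"wz":0},
  {"dx":-0.001,"dy":0.01,"dz":0,"wx":0,"wy":0,"wz":0},
  {"dx":0,"dy":0.005,"dz":0,"wx":0,"wy":0,"wz":0},
])

```text
t: 7.23
eef_pos: [531.2, 52.3, 207.8]
orientation: [[-0.94, 0.342, -0.001], [0.342, 0.94, 0.001], [0.001, -0.0, -1.0]]
wrist_force: [1.0, -0.5, -5.6]
width: 16.6
```

```bash
python3 - <<'E'
from h import *
s=sense();print(s['t'],s['eef_pos'],s['width'],s['wrist_force'])
d=grab('wrist','w4')
E
```

```text
7.2333 [531.21079436  52.2898338  207.76121827] 16.61427326220076 [ 1.03227437 -0.46345338 -5.570906  ]
```

View pics/w4.png

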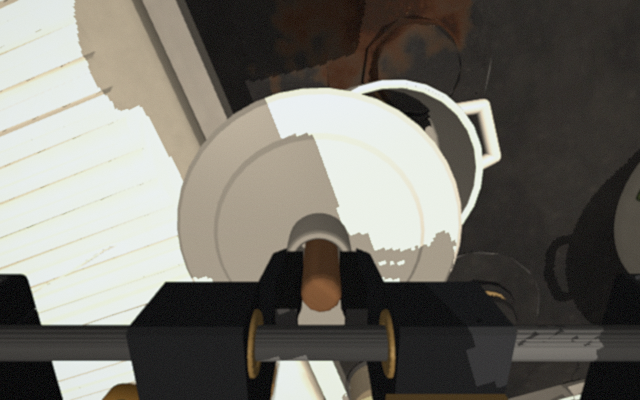

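Call:
move_arm([
  {"dx":0,"dy":0.015,"dz":0,"wx":0,"wy":0,"wz":0},
  {"dx":0,"dy":0.015,"dz":0,"wx":0,"wy":0,"wz":0},
  {"dx":0,"dy":0.012,"dz":0,"wx":0,"wy":0,"wz":0},
  {"dx":0,"dy":0.008,"dz":0,"wx":0,"wy":0,"wz":0},
  {"dx":0,"dy":0.005,"dz":0,"wx":0,"wy":0,"wz":0},
  {"dx":0,"dy":0,"dz":0,"wx":0,"wy":0,"wz":0},
  {"dx":0,"dy":0,"dz":0,"wx":0,"wy":0,"wz":0},
  {"dx":0,"dy":0,"dz":0,"wx":0,"wy":0,"wz":0},
])

```text
t: 7.95
eef_pos: [532.4, 104.8, 208.0]
orientation: [[-0.939, 0.344, -0.0], [0.344, 0.939, -0.0], [-0.0, -0.0, -1.0]]
wrist_force: [0.2, 0.2, -5.0]
width: 16.8
```

```bash
python3 - <<'E'
from h import *
s=sense();print(s['t'],s['eef_pos'],s['width'],s['wrist_force'])
d=grab('scene','s5');grab('wrist','w5');print(proj(d,[532,106,95]))
a=cv2.imread('pics/w5.png');b=cv2.imread('pics/s5.png')[90:260,150:310]
cv2.imwrite('pics/c6.png',np.hstack([cv2.resize(a,(400,250))[:,60:360],cv2.resize(b,None,fx=2.94,fy=2.94,interpolation=2)[:250]]) if 0 else cv2.resize(b,None,fx=3.5,fy=3.5,interpolation=2))
E
```

```text
7.95 [532.36060189 104.77073284 208.0006645 ] 16.81149650573579 [ 0.1508947   0.21707934 -4.98272585]
[228.11998857 190.71131221]
```

View pics/c6.png

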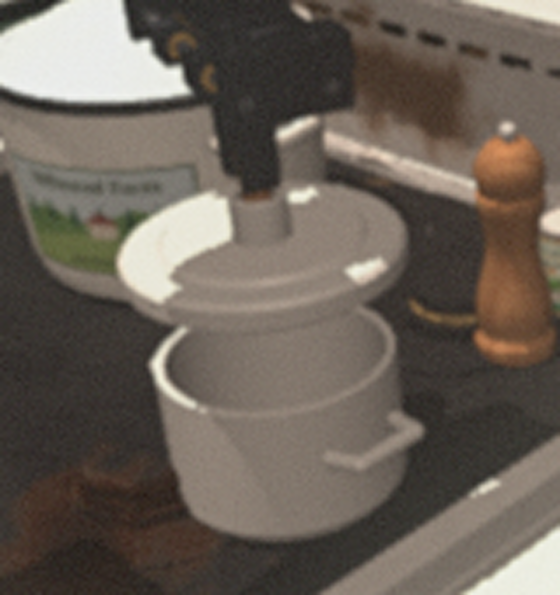

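View pics/w5.png

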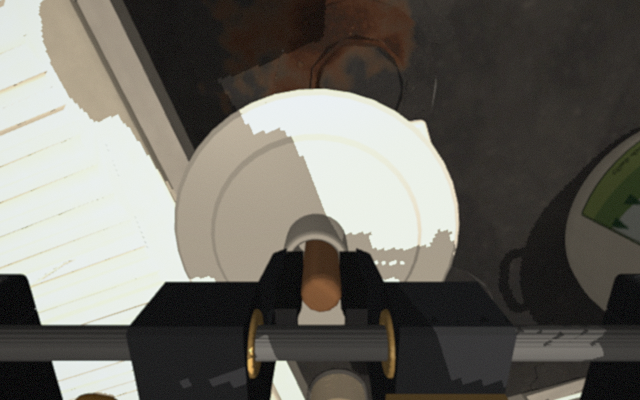

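Call:
move_arm([
  {"dx":-0.0003,"dy":0.001,"dz":-0.008,"wx":0,"wy":0,"wz":0},
  {"dx":0,"dy":0,"dz":-0.012,"wx":0,"wy":0,"wz":0},
  {"dx":0,"dy":0,"dz":-0.012,"wx":0,"wy":0,"wz":0},
  {"dx":0,"dy":0,"dz":-0.008,"wx":0,"wy":0,"wz":0},
  {"dx":0,"dy":0,"dz":-0.004,"wx":0,"wy":0,"wz":0},
  {"dx":0,"dy":0,"dz":-0.002,"wx":0,"wy":0,"wz":0},
  {"dx":0,"dy":0,"dz":0,"wx":0,"wy":0,"wz":0},
  {"dx":0,"dy":0,"dz":0,"wx":0,"wy":0,"wz":0},
])

```text
t: 8.72
eef_pos: [532.3, 106.2, 162.5]
orientation: [[-0.939, 0.344, 0.001], [0.344, 0.939, -0.0], [-0.001, 0.0, -1.0]]
wrist_force: [-0.0, 0.4, -5.7]
width: 17.1
```

Call:
move_arm([
  {"dx":0,"dy":0,"dz":-0.002,"wx":0,"wy":0,"wz":0},
  {"dx":0,"dy":0,"dz":-0.002,"wx":0,"wy":0,"wz":0},
  {"dx":0,"dy":0,"dz":-0.002,"wx":0,"wy":0,"wz":0},
  {"dx":0,"dy":0,"dz":-0.002,"wx":0,"wy":0,"wz":0},
  {"dx":0,"dy":0,"dz":-0.002,"wx":0,"wy":0,"wz":0},
  {"dx":0,"dy":0,"dz":0,"wx":0,"wy":0,"wz":0},
])

```text
t: 9.22
eef_pos: [531.8, 106.3, 151.6]
orientation: [[-0.939, 0.344, -0.001], [0.344, 0.939, 0.0], [0.001, -0.0, -1.0]]
wrist_force: [-0.0, 0.4, -5.0]
width: 16.8
```

```bash
python3 - <<'E'
from h import *
s=sense();print(s['t'],s['eef_pos'],s['width'],s['wrist_force'],s['ft_torque'])
d=grab('scene','s6')
b=cv2.imread('pics/s6.png')[110:260,170:310];cv2.imwrite('pics/c7.png',cv2.resize(b,None,fx=4,fy=4,interpolation=2))
E
```

```text
9.2167 [531.8257647  106.28624931 151.59237198] 16.767387845972035 [-0.04143472  0.41389228 -5.00214602] [-0.01584556  0.0644361   0.01486702]
```

View pics/c7.png

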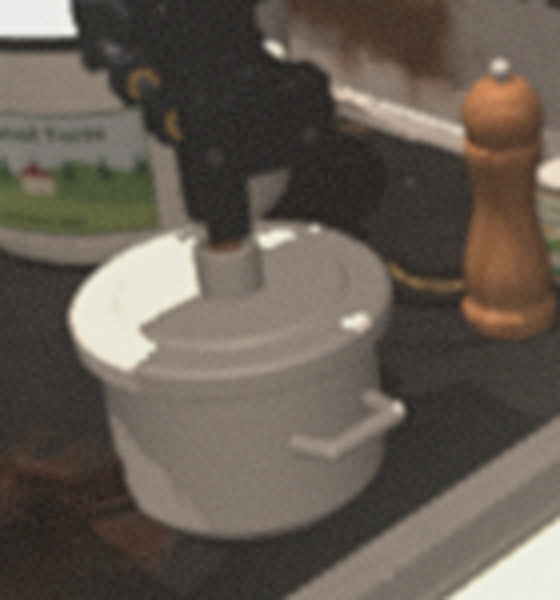

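Call:
move_arm([
  {"dx":0,"dy":0,"dz":-0.002,"wx":0,"wy":0,"wz":0},
  {"dx":0,"dy":0,"dz":-0.002,"wx":0,"wy":0,"wz":0},
  {"dx":0,"dy":0,"dz":-0.002,"wx":0,"wy":0,"wz":0},
  {"dx":0,"dy":0,"dz":-0.002,"wx":0,"wy":0,"wz":0},
  {"dx":0,"dy":0,"dz":0,"wx":0,"wy":0,"wz":0},
])

```text
t: 9.68
eef_pos: [531.8, 106.3, 143.6]
orientation: [[-0.939, 0.344, -0.001], [0.344, 0.939, -0.0], [0.001, -0.0, -1.0]]
wrist_force: [0.1, 0.6, -6.0]
width: 16.8
```

Call:
move_arm([
  {"dx":0,"dy":0,"dz":-0.001,"wx":0,"wy":0,"wz":0},
  {"dx":0,"dy":0,"dz":-0.001,"wx":0,"wy":0,"wz":0},
  {"dx":0,"dy":0,"dz":0,"wx":0,"wy":0,"wz":0},
])

```text
t: 9.93
eef_pos: [532.1, 106.3, 142.1]
orientation: [[-0.939, 0.344, 0.0], [0.344, 0.939, -0.0], [-0.0, 0.0, -1.0]]
wrist_force: [-0.3, -0.9, -4.7]
width: 16.8
```

Call:
move_arm([
  {"dx":0,"dy":0,"dz":-0.001,"wx":0,"wy":0,"wz":0},
  {"dx":0,"dy":0,"dz":-0.001,"wx":0,"wy":0,"wz":0},
  {"dx":0,"dy":0,"dz":0,"wx":0,"wy":0,"wz":0},
])

```text
t: 10.18
eef_pos: [532.2, 106.3, 141.9]
orientation: [[-0.939, 0.343, 0.002], [0.343, 0.939, -0.0], [-0.002, 0.0, -1.0]]
wrist_force: [-5.8, -1.0, 10.3]
width: 17.1
```

Call:
move_arm([
  {"dx":0,"dy":0,"dz":-0.001,"wx":0,"wy":0,"wz":0},
  {"dx":0,"dy":0,"dz":-0.0005,"wx":0,"wy":0,"wz":0},
  {"dx":0,"dy":0,"dz":0,"wx":0,"wy":0,"wz":0},
])

```text
t: 10.43
eef_pos: [532.3, 106.3, 141.8]
orientation: [[-0.939, 0.343, 0.004], [0.343, 0.939, -0.0], [-0.003, 0.001, -1.0]]
wrist_force: [-10.3, -0.6, 21.4]
width: 17.0
```

```bash
python3 - <<'E'
from h import *
s=sense();print(s['t'],s['eef_pos'],s['wrist_force'],s['ft_torque'])
d=grab('scene','s7');grab('wrist','w7')
b=cv2.imread('pics/s7.png')[150:240,180:290];cv2.imwrite('pics/c8.png',cv2.resize(b,None,fx=6.5,fy=6.5,interpolation=2))
E
```

```text
10.4333 [532.25289517 106.28278006 141.8200388 ] [-10.26104336  -0.62026988  21.43061874] [-1.65851773e-01  1.57771167e+00 -1.44653396e-03]
```

View pics/c8.png

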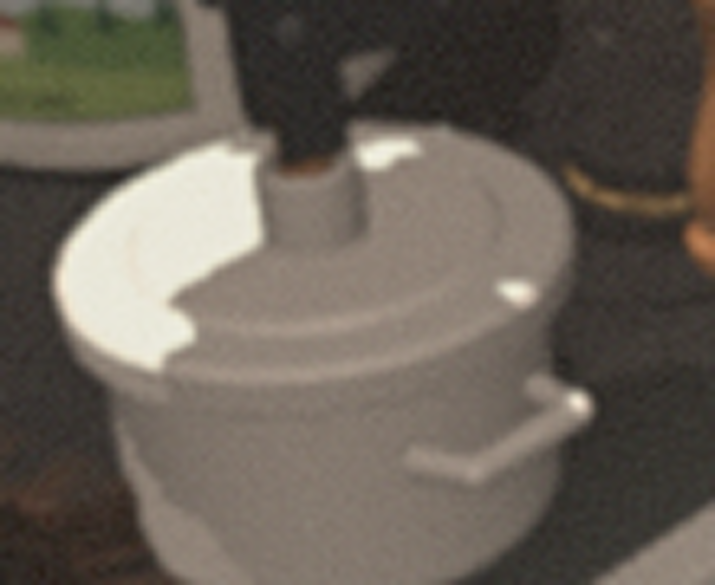

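View pics/w7.png

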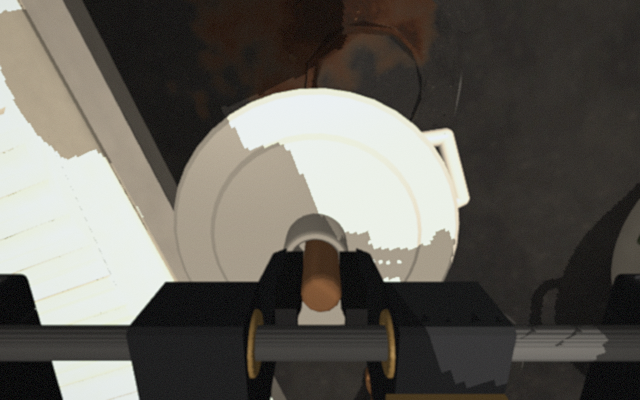

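Call:
move_arm([
  {"dx":0,"dy":0,"dz":0.001,"wx":0,"wy":0,"wz":0},
  {"dx":0,"dy":0,"dz":0.001,"wx":0,"wy":0,"wz":0},
  {"dx":0,"dy":0,"dz":0.0005,"wx":0,"wy":0,"wz":0},
  {"dx":0,"dy":0,"dz":0,"wx":0,"wy":0,"wz":0},
])

```text
t: 10.87
eef_pos: [532.2, 106.3, 142.0]
orientation: [[-0.939, 0.344, 0.001], [0.344, 0.939, -0.0], [-0.001, 0.0, -1.0]]
wrist_force: [-4.4, -0.2, 8.2]
width: 16.4
```

```bash
python3 - <<'E'
from h import *
s=sense();print(s['t'],s['eef_pos'],s['wrist_force'],s['ft_torque'])
d=np.load('pics/s7.npz');im=cv2.imread('pics/s7.png')
big=cv2.resize(im[150:240,180:290],None,fx=7,fy=7,interpolation=2)
th=np.linspace(0,2*np.pi,120)
def dr(r,z,c):
    p=np.array([proj(d,[532.2+r*np.cos(a),106+r*np.sin(a),z]) for a in th]);p=((p+.5-[180,150])*7).astype(int)
    cv2.polylines(big,[p.reshape(-1,1,2)],True,c,1)
dr(82,89,(0,0,255));dr(82,92,(0,255,0));dr(17,135,(0,0,255));dr(17,138,(0,255,0))
cv2.imwrite('pics/c9.png',big[:600])
E
```

```text
10.8667 [532.16504644 106.27941025 141.95065683] [-4.40982429 -0.21498321  8.23209708] [-0.03669097  0.71023519 -0.04224516]
```

View pics/c9.png

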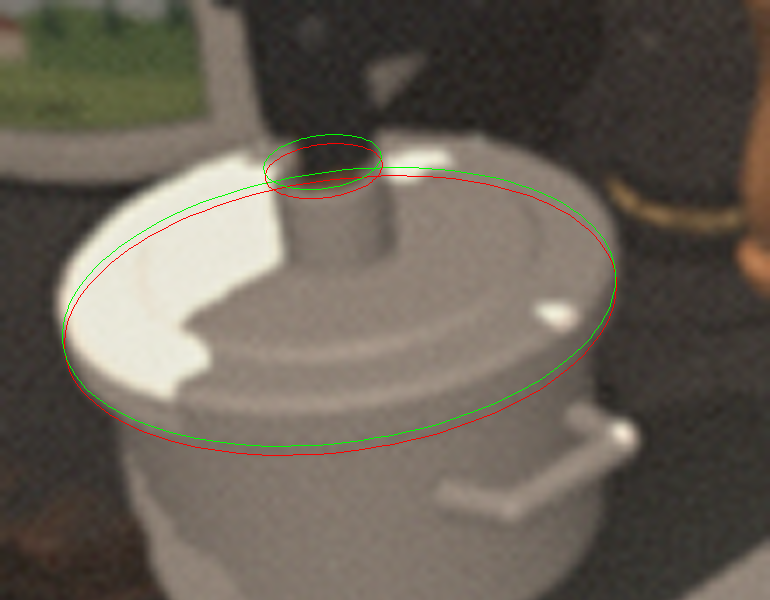

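Call:
move_arm([
  {"dx":0,"dy":0,"dz":0.001,"wx":0,"wy":0,"wz":0},
  {"dx":0,"dy":0,"dz":0,"wx":0,"wy":0,"wz":0},
])

```text
t: 11.03
eef_pos: [532.1, 106.3, 142.0]
orientation: [[-0.939, 0.344, -0.0], [0.344, 0.939, 0.0], [0.0, 0.0, -1.0]]
wrist_force: [-1.9, 0.0, 0.9]
width: 16.6
```

Call:
move_arm([
  {"dx":0,"dy":0,"dz":0,"wx":0,"wy":0,"wz":0},
  {"dx":0,"dy":0,"dz":0,"wx":0,"wy":0,"wz":0},
  {"dx":0,"dy":0,"dz":0,"wx":0,"wy":0,"wz":0},
  {"dx":0,"dy":0,"dz":0,"wx":0,"wy":0,"wz":0},
  {"dx":0,"dy":0,"dz":0,"wx":0,"wy":0,"wz":0},
  {"dx":0,"dy":0,"dz":0,"wx":0,"wy":0,"wz":0},
  {"dx":0,"dy":0,"dz":0,"wx":0,"wy":0,"wz":0},
  {"dx":0,"dy":0,"dz":0,"wx":0,"wy":0,"wz":0},
], jaw=110)

```text
t: 11.7
eef_pos: [532.0, 106.3, 142.1]
orientation: [[-0.939, 0.344, 0.0], [0.344, 0.939, 0.0], [-0.0, 0.0, -1.0]]
wrist_force: [-0.0, -0.4, -0.1]
width: 50.0
```

```bash
python3 - <<'E'
from h import *
d=grab('wrist','w8');s=sense();print(s['t'],s['eef_pos'],s['width'],s['wrist_force'])
b=cv2.imread('pics/w8.png')
cv2.imwrite('pics/c10.png',cv2.resize(b[180:340,220:420],None,fx=3.7,fy=3.7,interpolation=2))
E
```

```text
11.75 [532.00545473 106.27176087 142.06446572] 50.1292423698443 [-0.00130786 -0.16895931  0.92091434]
```

View pics/c10.png

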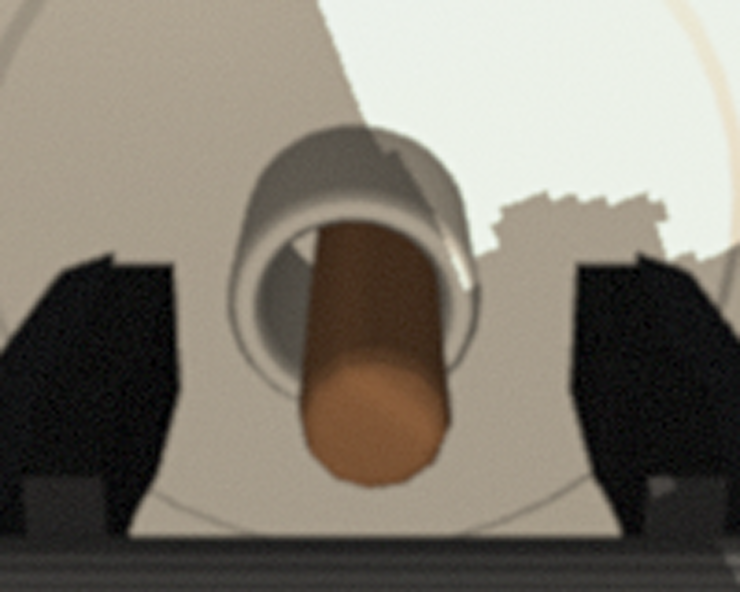

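```bash
python3 - <<'E'
from h import *
d=np.load('pics/w8.npz')
c=ray(d,315.2,259.8,135);k=ray(d,320.9,292.2,163);R=np.array(sense()['orientation'])
print(c,k,'tool-frame c-k',R.T@(c-k)); print([ray(d,220+x/3.7-.5,180+297/3.7-.5,135) for x in (230,478)], 'kn dia',np.linalg.norm(ray(d,220+302/3.7,292,163)-ray(d,220+448/3.7,292,163)))
E
```

```text
[529.92172639 103.52402074 135.        ] [531.35707311 105.97948897 163.        ] tool-frame c-k [ 0.50496318 -2.79913667 27.99998912]
[array([524.26193761,  88.09493766, 135.        ]), array([535.54276713, 118.94120325, 135.        ])] kn dia 16.31133592212936
```

Call:
move_arm([
  {"dx":0,"dy":0,"dz":0,"wx":0,"wy":0,"wz":0},
  {"dx":0,"dy":0,"dz":0,"wx":0,"wy":0,"wz":0},
  {"dx":0,"dy":0,"dz":-0.006,"wx":0,"wy":0,"wz":0},
  {"dx":0,"dy":0,"dz":-0.008,"wx":0,"wy":0,"wz":0},
  {"dx":0,"dy":0,"dz":-0.007,"wx":0,"wy":0,"wz":0},
  {"dx":0,"dy":0,"dz":-0.004,"wx":0,"wy":0,"wz":0},
  {"dx":0,"dy":0,"dz":-0.002,"wx":0,"wy":0,"wz":0},
  {"dx":0,"dy":0,"dz":0,"wx":0,"wy":0,"wz":0},
], jaw=70)

```text
t: 12.42
eef_pos: [531.8, 106.3, 114.4]
orientation: [[-0.939, 0.344, -0.001], [0.344, 0.939, 0.0], [0.001, -0.0, -1.0]]
wrist_force: [0.6, -0.1, -0.4]
width: 63.7
```

```bash
python3 - <<'E'
from h import *
d=grab('wrist','w9');grab('scene','s9');s=sense();print(s['t'],s['eef_pos'],s['width'],s['wrist_force'])
a=cv2.imread('pics/w9.png');b=cv2.imread('pics/s9.png')[120:245,170:300]
cv2.imwrite('pics/c11.png',np.hstack([cv2.resize(a,(480,300)),cv2.resize(b,(312,300),interpolation=2)]))
E
```

```text
12.5167 [532.1070658  106.29234393 115.09559028] 64.07455425493825 [ 0.94125201 -0.65894222  0.43633534]
```

View pics/c11.png

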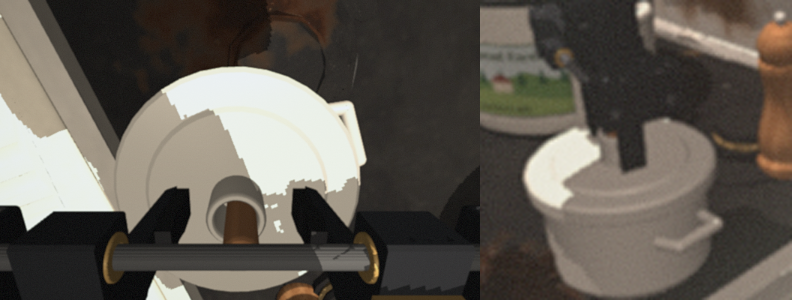

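Call:
move_arm([
  {"dx":0,"dy":0,"dz":0,"wx":0,"wy":0,"wz":0},
  {"dx":0,"dy":0,"dz":0,"wx":0,"wy":0,"wz":0},
  {"dx":0,"dy":0,"dz":0,"wx":0,"wy":0,"wz":0},
  {"dx":0,"dy":0,"dz":0,"wx":0,"wy":0,"wz":0},
  {"dx":0,"dy":0,"dz":0,"wx":0,"wy":0,"wz":0},
  {"dx":0,"dy":0,"dz":0,"wx":0,"wy":0,"wz":0},
  {"dx":0,"dy":0,"dz":0,"wx":0,"wy":0,"wz":0},
  {"dx":0,"dy":0,"dz":0,"wx":0,"wy":0,"wz":0},
], jaw=255, grip_force=25)

```text
t: 13.18
eef_pos: [532.0, 106.2, 115.2]
orientation: [[-0.939, 0.344, 0.0], [0.344, 0.939, -0.0], [-0.0, -0.0, -1.0]]
wrist_force: [-0.4, -2.4, 1.9]
width: 32.6
```

```bash
python3 - <<'E'
from h import *
d=grab('wrist','w10');s=sense();print(s['t'],s['eef_pos'],s['width'],s['wrist_force'],s['ft_torque'])
b=cv2.imread('pics/w10.png')
cv2.imwrite('pics/c12.png',cv2.resize(b[190:350,220:420],None,fx=3.7,fy=3.7,interpolation=2))
E
```

```text
13.2333 [531.99337374 106.15576398 115.18047076] 32.35602715345302 [-0.61171811 -1.44292241  2.19866506] [-0.32511711  0.1620069  -0.01096752]
```

View pics/c12.png

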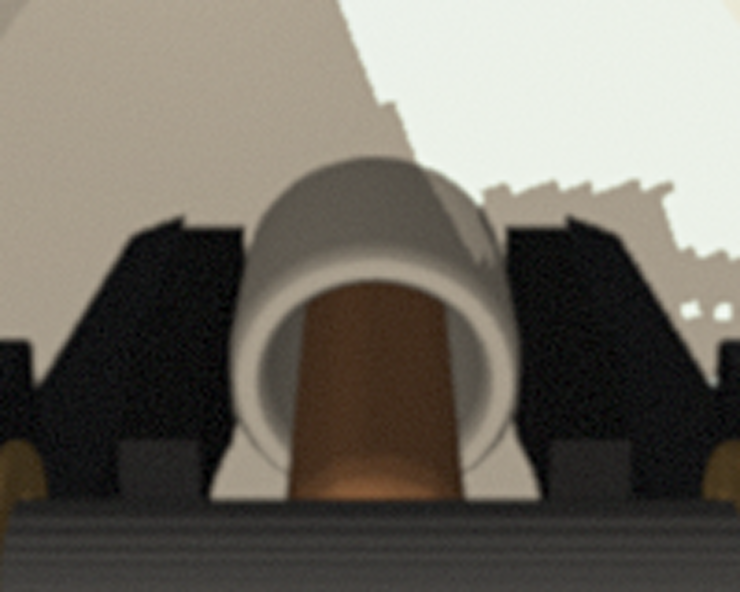

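Call:
move_arm([
  {"dx":0,"dy":0,"dz":0.001,"wx":0,"wy":0,"wz":0},
  {"dx":0,"dy":0,"dz":0.001,"wx":0,"wy":0,"wz":0},
  {"dx":0,"dy":0,"dz":0.002,"wx":0,"wy":0,"wz":0},
  {"dx":0,"dy":0,"dz":0.002,"wx":0,"wy":0,"wz":0},
  {"dx":0,"dy":0,"dz":0,"wx":0,"wy":0,"wz":0},
  {"dx":0,"dy":0,"dz":0,"wx":0,"wy":0,"wz":0},
])

```text
t: 13.73
eef_pos: [532.0, 106.3, 121.1]
orientation: [[-0.939, 0.344, 0.0], [0.344, 0.939, 0.0], [-0.0, 0.0, -1.0]]
wrist_force: [0.7, -0.2, -2.8]
width: 32.5
```

```bash
python3 - <<'E'
from h import *
d=grab('wrist','w11');grab('scene','s11');s=sense();print(s['t'],s['eef_pos'],s['width'],s['wrist_force'],s['ft_torque'])
b=cv2.imread('pics/w11.png')[190:350,220:420];a=cv2.imread('pics/s11.png')[120:245,170:300]
cv2.imwrite('pics/c13.png',np.hstack([cv2.resize(b,(437,350)),cv2.resize(a,(360,350),interpolation=2)]))
E
```

```text
13.8333 [531.95648908 106.31769685 120.99199019] 32.385532884901366 [ 4.20681890e-01  3.39849122e-04 -2.44143187e+00] [ 0.04010671 -0.0113985  -0.00509901]
```

View pics/c13.png

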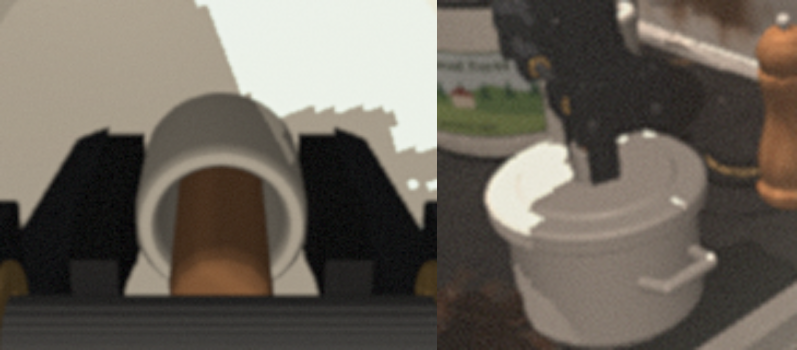

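Force is 2.4 N, which is the outer lid alone. The knob has stayed put and centred in the collar, so I continue up.

Call:
move_arm([
  {"dx":0,"dy":0,"dz":0.004,"wx":0,"wy":0,"wz":0},
  {"dx":0,"dy":0,"dz":0.006,"wx":0,"wy":0,"wz":0},
  {"dx":0,"dy":0,"dz":0.008,"wx":0,"wy":0,"wz":0},
  {"dx":0,"dy":0,"dz":0.008,"wx":0,"wy":0,"wz":0},
  {"dx":0,"dy":0,"dz":0.008,"wx":0,"wy":0,"wz":0},
  {"dx":0,"dy":0,"dz":0.008,"wx":0,"wy":0,"wz":0},
  {"dx":0,"dy":0,"dz":0.008,"wx":0,"wy":0,"wz":0},
  {"dx":0,"dy":0,"dz":0.008,"wx":0,"wy":0,"wz":0},
], grip_force=30)

```text
t: 14.5
eef_pos: [532.0, 106.3, 180.0]
orientation: [[-0.939, 0.344, 0.0], [0.344, 0.939, -0.0], [-0.0, 0.0, -1.0]]
wrist_force: [-1.0, 0.8, -3.0]
width: 32.4
```

Call:
move_arm([
  {"dx":0,"dy":0,"dz":0.01,"wx":0,"wy":0,"wz":0},
  {"dx":0,"dy":0,"dz":0.012,"wx":0,"wy":0,"wz":0},
  {"dx":0,"dy":0,"dz":0.012,"wx":0,"wy":0,"wz":0},
  {"dx":0,"dy":0,"dz":0.012,"wx":0,"wy":0,"wz":0},
  {"dx":0,"dy":0,"dz":0.008,"wx":0,"wy":0,"wz":0},
  {"dx":0,"dy":0,"dz":0.004,"wx":0,"wy":0,"wz":0},
  {"dx":0,"dy":0,"dz":0,"wx":0,"wy":0,"wz":0},
  {"dx":0,"dy":0,"dz":0,"wx":0,"wy":0,"wz":0},
])

```text
t: 15.17
eef_pos: [531.8, 106.3, 236.7]
orientation: [[-0.939, 0.344, -0.001], [0.344, 0.939, -0.0], [0.001, -0.0, -1.0]]
wrist_force: [-0.9, 0.7, -3.1]
width: 32.5
```

Call:
move_arm([
  {"dx":0,"dy":0,"dz":0,"wx":0,"wy":0,"wz":0},
  {"dx":0,"dy":0,"dz":0,"wx":0,"wy":0,"wz":0},
  {"dx":0,"dy":0,"dz":0,"wx":0,"wy":0,"wz":0},
  {"dx":0,"dy":0,"dz":0,"wx":0,"wy":0,"wz":0},
])

```text
t: 15.5
eef_pos: [531.9, 106.3, 236.7]
orientation: [[-0.939, 0.344, -0.001], [0.344, 0.939, 0.0], [0.001, -0.0, -1.0]]
wrist_force: [0.6, -0.1, -2.8]
width: 32.6
```

```bash
python3 - <<'E'
from h import *
d=grab('scene','s12');s=sense();print(s['t'],s['eef_pos'],s['width'],s['wrist_force'],s['ft_torque'],s['qvel'])
for r,z in((17,135+122),): pass
print('knob top seated px',proj(d,[531.5,106,163]),'skirt c px',proj(d,[532,106,89+121]))
a=cv2.imread('pics/s12.png')[80:250,140:310]
cv2.imwrite('pics/c14.png',cv2.resize(a,None,fx=3.5,fy=3.5,interpolation=2))
E
```

```text
15.55 [531.9572001  106.28004357 236.83784496] 32.324671540076146 [ 0.45457451  0.35605032 -2.9292185 ] [ 0.03138239 -0.000652   -0.04576518] [-0.04847422 -0.00418068 -0.1197393  -0.04786117  0.13500605  0.06418373]
knob top seated px [223.76073541 161.82161318] skirt c px [220.8849446  140.41618165]
```

View pics/c14.png

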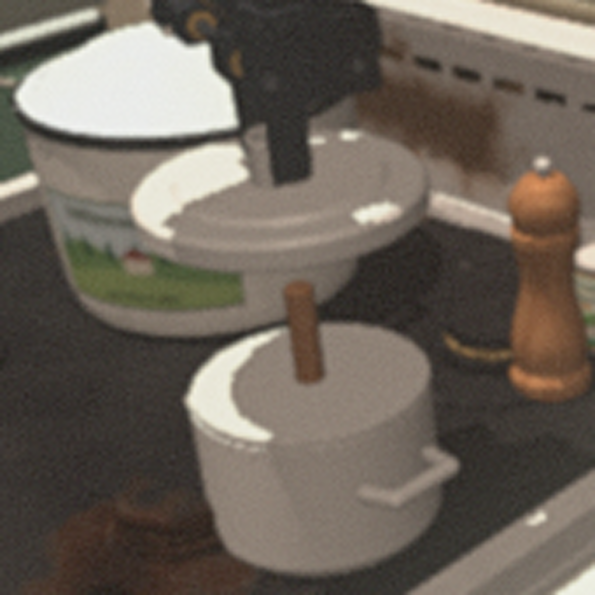

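```bash
python3 - <<'E'
from h import *
d=np.load('pics/s12.npz')
for z in(101,163):print((proj(d,[532,106,z])+.5-[140,80])*3.5)
s=sense();print(s['t'],close_job())
E
```

```text
[308.92459536 380.58231601]
[295.57957443 287.81307062]
the job is handed in; nothing more can be done
15.55 None
```

I carried the nested lids over by the knob and seated them on the pot. I then let go of the knob and lifted the outer lid straight off by its collar. I handed the job in at 15.6 s with that lid still held in the air; the hand-in gives no verdict.

**Last checks:**
- **Outer lid:** The wrist force was about 2.9 N, close to the outer lid's weight alone. It was raised about 122 mm, which puts the collar about 95 mm above the knob point, against the 55 mm needed. The arm was still and the tool was vertical.
- **Inner lid:** The last picture shows it flush on the pot's rim with its knob upright. The base and top of the knob are within about 1 px of where a seated knob should appear.
- **Bystanders:** I never went near the honey jar, soap bottle or pepper mill. The mill is upright in the last picture; I did not re-check the other two.

**What disagreed:**
- **Seating height:** While lowering, the lid met the rim about 3 mm higher than I had worked out. It gave a brief push of about 21 N with a sideways force of 10 N. I took this as normal seating plus a small height error on the draining board, eased off and then released the knob.
- **Outer lid position:** After release, the outer lid sat about 3 mm to one side. Closing the fingers centred it around the knob before the lift.

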